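# Sort relays and capacitors into a pair of stack-nest bins

## Task

Sort the handful of parts into the two grey stack-nest bins: first stand both blue relays in the lower bin, the one fixed on the steel plate; then set the loose bin on top of it, turned half a turn so that it rests level on the rim instead of nesting; and have both capacitors standing upright in that upper bin. Leave the flux tin and the roll of tape where they are.

Things in the scene. Friction and masses are not known exactly. Their poses are not given: they have to be found in the camera images.
- base_bin: Fixed lower bin: grey plastic stack-nest bin, open top, 156 (x) x 68 (y) mm, on a dark steel plate 190 x 92 x 4 with four screw heads. Origin: centre of the plate's underside, on the bench; inner floor at z = 7 mm (118 x 42 clear), rim at z = 50. Inside above z = 28: 140 x 62. z up; +x end wall has TWO notches at y = +-18, -x end wall ONE at y = 0 (about 15 wide, 22 deep).
- loose_bin: Loose upper bin: the same bin without plate, 156 x 68 x 46 mm, about 0.12 kg, on the bench. Origin: centre of its bottom; inner floor at z = 3; two-notch end at +x. Side walls upright from z = 24 to 46 (grip across the 68 mm); below, the body narrows to 132 x 54, and under z = 9 tapers to 122 x 46. Starts pointing within 0.5 rad of the fixed bin's direction.
- base_mouth (a point): Centre of the fixed bin's mouth, at rim height (50 mm above the bench); axes as the fixed bin. The loose bin, turned half a turn, enters the mouth by 10 mm (clearance 4 mm all round, tapered to lead in) till the ribs below its notches rest on this rim: its bottom is then 40 mm above the bench. The same way round, the ribs sink into the notches and it nests onto what lies inside.
- loose_mouth (a point): Centre of the loose bin's mouth, at rim height, 46 mm above its origin; axes as the loose bin (+x to its two-notch end). Side walls are 3 mm thick, end walls 8 mm.
- relay_a: One of two identical relays: a plain blue rectangular block 20 (x) x 28 (y) x 22 (z) mm, 0.02 kg, on the bench or on the 3 mm brown board at its right. Origin: centre of its underside; z up.
- relay_b: The other relay: a plain blue rectangular block 20 (x) x 28 (y) x 22 (z) mm, 0.02 kg, on the bench or on the 3 mm brown board at its right. Origin: centre of its underside; z up.
- capacitor_small: The smaller capacitor: black upright can, 25 mm diameter, 35 mm tall, 0.035 kg. Origin: centre of its underside; z up along its axis.
- capacitor_large: The larger capacitor: green upright can, 30 mm diameter, 41 mm tall, 0.038 kg. Origin: centre of its underside; z up along its axis.
- flux_tin: Bystander, loose: low round tin with a yellow lid, 49 mm diameter, 24 mm tall. Origin: centre of its underside. Must stay where it is.
- tape_roll: Bystander, loose: roll of black tape lying flat, 62 mm diameter, 19 mm tall. Origin: centre of its underside. Must stay where it is.

How it is judged (in metres and radians):
On the way, in this order (a step that is already met when the one before it is completed fails the run):
1. both relays stand in the fixed lower bin (x of relay_a in the frame of base_bin between -0.064 and 0.064 m and y of relay_a in the frame of base_bin between -0.027 and 0.027 m and z of relay_a in the frame of base_bin between 0.003 and 0.013 m and angle between each of relay_a, relay_b's own z axis and vertical below 0.25 rad and x of relay_b in the frame of base_bin between -0.064 and 0.064 m and y of relay_b in the frame of base_bin between -0.027 and 0.027 m and z of relay_b in the frame of base_bin between 0.003 and 0.013 m), for 0.2 s.
2. the loose bin, turned half a turn, rests level on the rim of the fixed bin (horizontal distance between loose_bin and base_bin below 0.008 m and z of loose_bin in the frame of base_bin between 0.037 and 0.043 m and angle between loose_bin's own z axis and vertical below 0.06 rad), for 0.2 s.
At the end, for the whole second after the job is handed in: Both relays stand on the floor of the fixed bin; the loose bin rests on its rim (37 to 43 mm above its origin, within 8 mm sideways, 0.06 rad of level); both capacitors stand on the loose bin's floor; parts within 0.25 rad of upright and 6 mm of the floor; all released and at rest (all of step 1 and all of step 2 and x of capacitor_small in the frame of loose_bin between -0.064 and 0.064 m and y of capacitor_small in the frame of loose_bin between -0.027 and 0.027 m and z of capacitor_small in the frame of loose_bin between -0.001 and 0.009 m and angle between each of capacitor_small, capacitor_large's own z axis and vertical below 0.25 rad and x of capacitor_large in the frame of loose_bin between -0.064 and 0.064 m and y of capacitor_large in the frame of loose_bin between -0.027 and 0.027 m and z of capacitor_large in the frame of loose_bin between -0.001 and 0.009 m and linear speed of each of relay_a, relay_b, capacitor_small, capacitor_large, loose_bin below 0.02 m/s); the robot touches nothing.
It fails at once if the flux tin is moved by more than 20 mm (distance of flux_tin from where it was at the start of the episode above 0.02 m).
It fails at once if the roll of tape is moved by more than 20 mm (distance of tape_roll from where it was at the start of the episode above 0.02 m).
It also fails if it takes over 120 s, if anything falls off the work surface, if the arm or the gripper's body presses on something with over 40 N, if the wrist force passes 120 N, or if a joint passes its speed limit or range.

## Robot

A 6-joint arm with a two-finger parallel gripper is mounted at the origin on a cart in front of the work surface, level with it; the furniture and walls round the work are solid. World frame = base frame: x ahead of the robot, y to its left, z up, the work surface at z = 0. Lengths are in mm, angles in rad, forces in N, time in s.
With the tool pointing down it reaches from about 350 to 975 mm from the base axis. Payload 4.9 kg.
Tool frame: the origin (TCP) lies at the very end of the fingers, on their centre line; the grasp point (between the pads) lies 19 mm behind it (r.tcp_to_grasp is the distance from the TCP to the grasp point, in mm); z points along the fingers, y is the line along which they close (so a half turn about z gives the same grasp; the last joint's range is limited). The gripper opens to 85 mm and grips with 20 to 120 N. Pads are 22 mm wide; open, the fingers measure 114 mm over their backs; the gripper's body (76 mm by 85 mm) begins 54 mm behind the grasp point. The pads swing forward as they close: fully open they stand 13 mm farther back than shut.
Start: joints at [-1.357, 0.053, 1.613, -0, 1.476, -0.119], TCP at [204.176, -590.689, 231.304] pointing down, gripper open.
Joint ranges: [-3.01, 3.01], [-1.01, 2.22], [0.06, 2.58], [-1.02, 4.17], [0.09, 2.62], [-3.14, 3.14]. Speed limits (rad/s): [2.57, 2.57, 3.14, 3.14, 3.14, 3.14].

## Interface

Orientations are given as [roll, pitch, yaw] about the fixed x, y, z axes, in that order (R = Rz(yaw) Ry(pitch) Rx(roll)).
In Python, from bench import sensors, viewer, ticket, r gives the robot as it stands.
- The arm moves only by the tool send_rows, never from a script. Its argument "series" is a list of rows, each a list of 3 entries, a list of its own where there are three numbers: the opening, from 0 (shut) to 1 (fully open), then the shift along the tool's x, y, z in units of 25 mm (1.0 is 25 mm), then the turn, a rotation vector about the tool's x, y, z in units of 5 degrees (1.0 is 5 degrees). In form: [[grip, [dx, dy, dz], [rx, ry, rz]], ...]. A call has 1 to 20 rows; each row shifts and turns the commanded pose from where the row before left it, along the tool's axes as they then stand; what a row does not reach is not made up. A row lasts 1/8 s, in which the tool goes at most 62.5 mm and 10.7 degrees, less where a joint would pass 70% of its speed; a pose out of reach is approached as far as the arm can. A call is refused whole if a number of a shift passes 1 or a number of a turn 1, either way. A call with a gripper value outside its range is refused whole. The fingers move at their own pace and stop on an object; the grip force is fixed at half the most. Time passes only in rows, so rows that do not move let the fingers close. It gives the time, the measured TCP pose, the force, the opening and the grip force at its end, in the units of the state.
- sensors.sense(): the state, without advancing time (a new reading comes with each control period).
- viewer.snapshot(name): name is "side" or "top"; returns (picture, depth): 420x560x3 uint8, blue, green, red; 420x560 float32, mm along the optical axis (not along the pixel's ray), 0 where there is no reading.
- viewer.camera_model(name): a dict with "intrinsics" (3x3 intrinsics, pixels), "T" (4x4, takes a point from camera to world coordinates). Camera axes: x right, y down, z forward; pixel columns grow to the right and rows downward; lengths in mm; the calibration is good to about 2 mm. A picture is of the moment at which its call begins. camera_model takes no time and is no camera call.
- ticket.close_job(): hands the job in; it is judged then, once.
The state is a dict: "time_s": time; "joint_pos": joint angles; "joint_vel": joint speeds; "tau": joint torques, N m; "tool_pos": TCP position; "tool_rot": TCP orientation; "ft_force": force on the tool from outside, world axes, zero at the start; "torque": the same for the moment, N m; "width": finger opening in mm; "grip_force": force on a finger pad.
Only numpy, scipy, OpenCV 4.12 (cv2) and the standard library are available. Lean on these libraries where they do the work, as an engineer would, in place of code of your own. Each camera call takes 0.05 s, during which the arm holds its last target. There are 200 camera calls.

## Working session

There is one attempt and no reset: what is moved stays moved. The work goes in short steps, Python scripts to look and compute and a tool call to move; the robot and the scene stay as the last step left them, time stands still between calls to the robot, and variables do not carry over. Pictures are saved under pics/ and viewed, at most 14 in all, crops included, and the job is handed in when it is done.

Besides the shell and the picture viewer there is one more tool, called after "Request:" by a JSON object that holds its "method" and its "body". send_rows: Moves the arm, as the interface text tells. Its arguments: {"type":"object","properties":{"series":{"type":"array"}},"required":["series"]}

```bash
mkdir -p pics; ls; cat > h.py <<'E'
import numpy as np, cv2
from bench import sensors, viewer, ticket, r
def snap(n,save=None):
    im,d=viewer.snapshot(n); 
    if save: cv2.imwrite('pics/'+save+'.png',im)
    return im,d
def ray(n,u,v,z):
    """pixels -> world points on plane z"""
    m=viewer.camera_model(n);K=m['intrinsics'];T=m['T']
    d=T[:3,:3]@np.linalg.solve(K,np.array([u,v,1.0]))
    o=T[:3,3]; return o+d*(z-o[2])/d[2]
def cloud(n,d):
    m=viewer.camera_model(n);K=m['intrinsics'];T=m['T']
    v,u=np.indices(d.shape)
    p=np.stack([(u-K[0,2])/K[0,0]*d,(v-K[1,2])/K[1,1]*d,d],-1)
    return p@T[:3,:3].T+T[:3,3]
E
python3 - <<'E'
from h import *
np.set_printoptions(precision=3,suppress=True)
for n in('side','top'):
    snap(n,n+'0'); m=viewer.camera_model(n); print(m['intrinsics'],m['T'])
print(sensors.sense())
E
```

```text
pics
[[445.118   0.    282.568]
 [  0.    445.118 208.221]
 [  0.      0.      1.   ]] [[    0.995    -0.044     0.089   477.285]
 [   -0.099    -0.382     0.919 -1064.78 ]
 [   -0.006    -0.923    -0.385   456.42 ]
 [    0.        0.        0.        1.   ]]
[[529.571   0.    277.417]
 [  0.    529.571 210.331]
 [  0.      0.      1.   ]] [[  -0.018   -0.998    0.059  471.841]
 [  -1.       0.019    0.02  -119.463]
 [  -0.022   -0.059   -0.998 1255.95 ]
 [   0.       0.       0.       1.   ]]
{'time_s': 0.1, 'joint_pos': array([-1.357,  0.053,  1.614, -0.   ,  1.476, -0.119]), 'joint_vel': array([-0.001, -0.002, -0.003,  0.002,  0.001, -0.001]), 'tau': array([  0.   , -39.491, -37.136,  -0.   ,   0.004,  -0.   ]), 'tool_pos': array([ 204.073, -590.152,  230.201]), 'tool_rot': array([-3.14 , -0.   ,  0.333]), 'ft_force': array([-0.421, -0.482,  0.222]), 'torque': array([-0.007,  0.   ,  0.013]), 'grip_force': 0.0, 'width': 85.1716170468826}
```

View pics/top0.png

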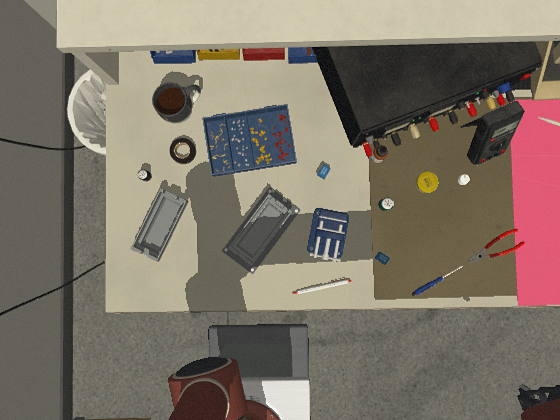

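View pics/side0.png

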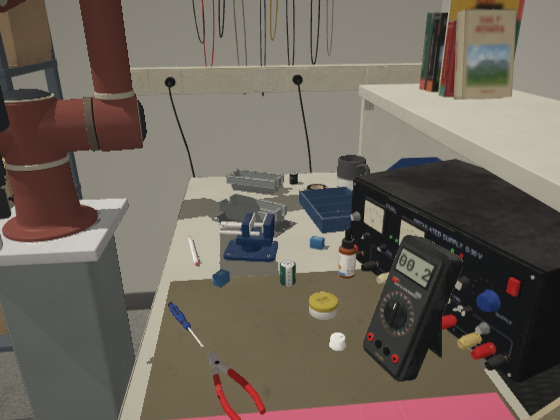

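The top view shows the fixed bin at (260,228), the loose bin at (160,223), the relays at (323,171) and (382,258), the black can at (144,174) and the green can at (387,204). The tape is at (182,150) and the tin at (428,182). The side view shows a dispenser bottle behind the green can at (347,258) and a blue clamp fixture at (255,240). Next I'll measure these.

```bash
python3 - <<'E'
from h import *
np.set_printoptions(precision=1,suppress=True)
im,d=snap('top'); P=cloud('top',d); hsv=cv2.cvtColor(im,cv2.COLOR_BGR2HSV)
big=cv2.resize(im[130:280,100:400],None,fx=2.66,fy=2.66,interpolation=cv2.INTER_CUBIC);cv2.imwrite('pics/topcrop.png',big)
# components by height within windows
def comp(name,u0,u1,v0,v1,zmin,zmax=1e3):
    m=np.zeros(d.shape,np.uint8); z=P[...,2]
    m[v0:v1,u0:u1]=((z>zmin)&(z<zmax)&(d>0))[v0:v1,u0:u1]
    n,l,s,c=cv2.connectedComponentsWithStats(m)
    k=1+np.argmax(s[1:,4]); q=P[l==k]
    rr=cv2.minAreaRect(q[:,:2].astype(np.float32))
    print(name,'px',c[k],'n',s[k,4],'ztop',np.percentile(q[:,2],[10,50,90]),'med',q.mean(0),'rect',rr)
comp('relay1',310,336,158,184,14)
comp('relay2',370,395,245,270,14)
comp('black',132,156,162,186,25)
comp('green',375,398,192,216,30)
comp('tin',412,442,168,198,15)
comp('tape',165,200,135,168,10)
comp('white',452,475,168,192,10)
comp('loose',125,192,178,268,38)
comp('base',215,305,180,275,42)
comp('clamp',300,352,200,265,10)
comp('bottle',360,388,125,162,10)
z=P[...,2];print('bench',np.median(z[240:260,112:128]),'board',np.median(z[220:240,400:420]))
E
```

```text
relay1 px [323.6 171. ] n 103 ztop [19.6 22.6 25.7] med [ 635.3 -203.9   22.5] rect ((635.655029296875, -204.28372192382812), (19.740142822265625, 28.317184448242188), 58.49505615234375)
relay2 px [382.1 257.9] n 115 ztop [21.2 25.6 29.4] med [ 430.6 -333.7   25.3] rect ((430.7585144042969, -334.4848937988281), (28.75208282470703, 20.045442581176758), 52.370548248291016)
black px [143.1 174.4] n 99 ztop [30.7 34.7 37.5] med [634.5 217.6  34.4] rect ((634.7728881835938, 218.44305419921875), (23.889190673828125, 23.377574920654297), 67.964111328125)
green px [386.6 203.6] n 148 ztop [39.5 43.8 46.9] med [ 554.8 -344.4   43.4] rect ((554.9427490234375, -344.5168151855469), (28.66082000732422, 28.715496063232422), 43.10600662231445)
tin px [427. 182.] n 372 ztop [23.9 27.4 30.8] med [ 604.2 -442.2   27.3] rect ((604.489013671875, -442.7864990234375), (47.55268859863281, 48.6378059387207), 25.40828514099121)
tape px [182.2 150.4] n 376 ztop [14.7 18.7 21.9] med [691.8 128.7  18.4] rect ((691.9117431640625, 128.9014434814453), (58.44828796386719, 59.62795639038086), 87.20941162109375)
whit
[... 264 characters left out ...]
.8644409179688, 205.68902587890625), (25.649425506591797, 157.29603576660156), 69.40888977050781)
base px [246.2 226.4] n 170 ztop [46.  49.9 53.1] med [508.3 -23.   49.8] rect ((514.1689453125, -36.179649353027344), (26.56348419189453, 155.60696411132812), 53.21530532836914)
clamp px [328.2 233.7] n 1513 ztop [11.7 58.7 81.9] med [ 488.  -208.7   53.9] rect ((487.4496154785156, -210.25155639648438), (83.7020492553711, 116.34900665283203), 77.7196273803711)
bottle px [373.8 140.8] n 800 ztop [ 46.8  96.1 182.7] med [ 687.5 -309.2  106.4] rect ((681.8635864257812, -314.851318359375), (60.291194915771484, 88.34251403808594), 7.716501712799072)
bench -0.10188625600494561 board 4.319020432437696
```

View pics/topcrop.png

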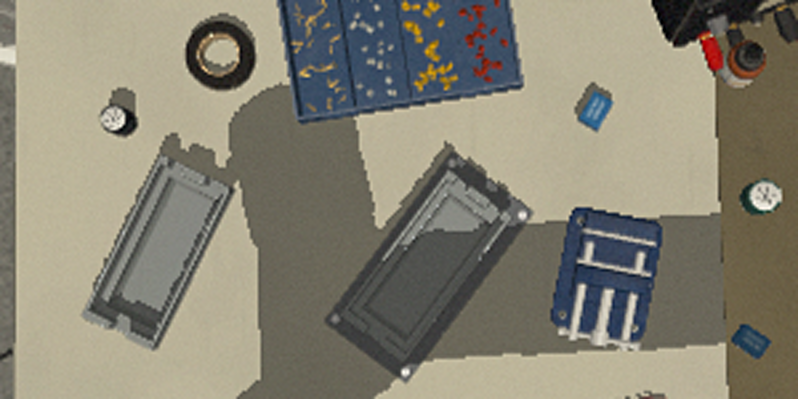

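The crop shows each bin with its two-notch end up and to the right: loose at (200,175), fixed at (490,190), with the single notch at (120,325) on the loose one. I'll fit the rims, cross-check heights in the side view, and write a move planner.

```bash
cat >> h.py <<'E'
def plan(x,y,z,yawdeg):
    """turn units first, then shift units in the turned axes (tool down)"""
    s=sensors.sense();p=s['tool_pos'];yw=s['tool_rot'][2]
    t=np.radians(yawdeg);dt=np.degrees((t-yw+np.pi)%(2*np.pi)-np.pi)
    D=np.array([x,y,z])-p
    q6=np.arctan2(y,x)+np.pi/2-t
    print('at',np.round(p,1),'yaw',round(np.degrees(yw),1),'rz units %.2f'%(-dt/5),
     'shift units dx %.2f dy %.2f dz %.2f'%tuple(np.array([np.cos(t)*D[0]+np.sin(t)*D[1],np.sin(t)*D[0]-np.cos(t)*D[1],-D[2]])/25),'q6~%.2f'%q6,'t %.1f'%s['time_s'])
E
python3 - <<'E'
from h import *
np.set_printoptions(precision=1,suppress=True)
_,d=snap('top');P=cloud('top',d);ims,ds=snap('side');S=cloud('side',ds)
def rim(n,c,lo,hi):
    for nm,Q in(('top',P),('side',S)):
        q=Q[(Q[...,2]>lo)&(Q[...,2]<hi)&(np.hypot(Q[...,0]-c[0],Q[...,1]-c[1])<90)]
        if len(q)>10: print(n,nm,len(q),np.median(q[:,2]),cv2.minAreaRect(q[:,:2].astype(np.float32)))
rim('loose',(536,208),38,54); rim('base',(512,-30),43,58)
rad=lambda n,c,R,lo:[print(n,nm,len(q),'z max/95',np.percentile(q[:,2],[50,95]),'xy',(q[:,:2].min(0)+q[:,:2].max(0))/2,np.ptp(q[:,:2],axis=0)) for nm,Q in(('top',P),('side',S)) for q in [Q[(Q[...,2]>lo)&(Q[...,2]<120)&(np.hypot(Q[...,0]-c[0],Q[...,1]-c[1])<R)]] if len(q)]
rad('relay1',(635.5,-204.3),25,16);rad('relay2',(430.7,-334.5),25,18);rad('black',(634.7,218.2),22,28);rad('green',(555,-344.5),24,36)
E
```

```text
loose top 361 45.5893423302673 ((530.187255859375, 179.89889526367188), (105.73821258544922, 171.64682006835938), 81.10075378417969)
loose side 246 42.323226045171054 ((516.478271484375, 177.348388671875), (73.2137222290039, 156.16226196289062), 63.363426208496094)
base top 328 50.05374597855075 ((500.5650329589844, -53.59821319580078), (68.82393646240234, 155.53880310058594), 52.280025482177734)
base side 348 47.250277148800535 ((499.2142028808594, -55.10578918457031), (72.91227722167969, 159.46946716308594), 53.17520523071289)
relay1 top 104 z max/95 [22.9 26.6] xy [ 635.5 -204.7] [33.  28.7]
relay1 side 83 z max/95 [21.2 23. ] xy [ 634.9 -207.1] [31.8 29.2]
relay2 top 109 z max/95 [25.7 29.7] xy [ 430.5 -334. ] [27.8 31.5]
relay2 side 132 z max/95 [24.4 26.1] xy [ 429.2 -336.5] [29.8 32.1]
black top 92 z max/95 [34.9 37.8] xy [635.2 218.7] [24.1 24.9]
black side 30 z max/95 [32.3 34.5] xy [635.2 217. ] [22.1 26.3]
green top 141 z max/95 [44.2 47.5] xy [ 555.2 -344.9] [30.1 29.7]
green side 142 z max/95 [42.7 44.2] xy [ 554.7 -348.2] [28.6 27.8]
```

```bash
python3 -c "
from h import *
plan(430.7,-334.5,100,52.4)"
```

```text
at [ 204.1 -590.4  230.7] yaw 19.1 rz units -6.67 shift units dx 13.64 dy 0.94 dz 5.23 q6~-0.00 t 0.2
```

Request:
{"method": "send_rows", "body": {"series": [[0.6,[0,0,0.5],[0,0,-0.953]],[0.6,[0,0,0.5],[0,0,-0.953]],[0.6,[0,0,0.5],[0,0,-0.953]],[0.6,[0,0,0.5],[0,0,-0.953]],[0.6,[0,0,0.5],[0,0,-0.953]],[0.6,[0,0,0.5],[0,0,-0.953]],[0.6,[0,0,0.5],[0,0,-0.953]],[0.6,[1,0.07,0.1],[0,0,0]],[0.6,[1,0.07,0.1],[0,0,0]],[0.6,[1,0.07,0.1],[0,0,0]],[0.6,[1,0.07,0.1],[0,0,0]],[0.6,[1,0.07,0.1],[0,0,0]],[0.6,[1,0.07,0.1],[0,0,0]],[0.6,[1,0.07,0.1],[0,0,0]],[0.6,[1,0.07,0.1],[0,0,0]],[0.6,[1,0.07,0.1],[0,0,0]],[0.6,[1,0.07,0.1],[0,0,0]],[0.6,[1,0.07,0.1],[0,0,0]],[0.6,[1,0.07,0.1],[0,0,0]],[0.6,[1,0.07,0.1],[0,0,0]]]}}

```text
time_s: 2.75
tool_pos: [421.6, -345.1, 111.7]
tool_rot: [3.141, 0.0, 0.916]
ft_force: [-0.2, -0.1, 0.4]
width: 51.2
grip_force: 0.0
```

```bash
python3 - <<'E'
from h import *
plan(430,-335.3,6,52.4)
_,d=snap('top');P=cloud('top',d)
# loose rim clean
m=((P[...,2]>38)&(P[...,2]<54)&(np.hypot(P[...,0]-517,P[...,1]-178)<90)).astype(np.uint8)
n,l,s,c=cv2.connectedComponentsWithStats(m,connectivity=8)
q=np.concatenate([P[l==k] for k in range(1,n) if s[k,4]>12])
q=q[np.hypot(q[:,0]-517,q[:,1]-178)<90]
print(len(q),cv2.minAreaRect(q[:,:2].astype(np.float32)))
E
```

```text
at [ 421.6 -345.1  111.7] yaw 52.5 rz units 0.01 shift units dx 0.52 dy 0.03 dz 4.23 q6~-0.01 t 2.8
425 ((516.5399780273438, 179.58621215820312), (69.94366455078125, 156.10479736328125), 63.40516662597656)
```

Request:
{"method": "send_rows", "body": {"series": [[0.6,[0.26,0.02,0.5],[0,0,0]],[0.6,[0.26,0.02,0.5],[0,0,0]],[0.6,[0,0,0.8],[0,0,0]],[0.6,[0,0,0.8],[0,0,0]],[0.6,[0,0,0.8],[0,0,0]],[0.6,[0,0,0.5],[0,0,0]],[0.6,[0,0,0.33],[0,0,0]],[0.6,[0,0,0],[0,0,0]],[0,[0,0,0],[0,0,0]],[0,[0,0,0],[0,0,0]],[0,[0,0,0],[0,0,0]],[0,[0,0,0],[0,0,0]],[0,[0,0,0],[0,0,0]],[0,[0,0,0],[0,0,0]]]}}

```text
time_s: 4.55
tool_pos: [429.8, -338.0, 6.7]
tool_rot: [3.14, 0.0, 0.915]
ft_force: [0.6, 0.1, 5.9]
width: 19.0
grip_force: 60.8
```

Request:
{"method": "send_rows", "body": {"series": [[0,[0,0,-0.5],[0,0,0]],[0,[0,0,-1],[0,0,0]],[0,[0,0,-1],[0,0,0]],[0,[0,0,-1],[0,0,0]],[0,[0,0,-1],[0,0,0]],[0,[0,0,-1],[0,0,0]],[0,[0,0,0],[0,0,0]]]}}

```text
time_s: 5.42
tool_pos: [430.1, -338.3, 145.6]
tool_rot: [3.137, 0.001, 0.915]
ft_force: [0.2, 0.8, -0.3]
width: 18.6
grip_force: 60.2
```

```bash
python3 -c "
from h import *
print(sensors.sense()['width'])
plan(476.2,-36.2,90,52.5)"
```

```text
18.62864951030858
at [ 430.1 -338.3  145.6] yaw 52.4 rz units -0.01 shift units dx 10.71 dy -5.89 dz 2.23 q6~0.58 t 5.4
```

Request:
{"method": "send_rows", "body": {"series": [[0,[0.97,-0.535,0],[0,0,0]],[0,[0.97,-0.535,0],[0,0,0]],[0,[0.97,-0.535,0],[0,0,0]],[0,[0.97,-0.535,0],[0,0,0]],[0,[0.97,-0.535,0],[0,0,0]],[0,[0.97,-0.535,0],[0,0,0]],[0,[0.97,-0.535,0],[0,0,0]],[0,[0.97,-0.535,0],[0,0,0]],[0,[0.97,-0.535,0.5],[0,0,0]],[0,[0.97,-0.535,0.8],[0,0,0]],[0,[0.97,-0.535,0.9],[0,0,0]],[0,[0,0,0],[0,0,0]],[0,[0,0,0],[0,0,0]]]}}

```text
time_s: 7.05
tool_pos: [474.9, -36.6, 87.8]
tool_rot: [-3.141, 0.001, 0.915]
ft_force: [0.3, -0.5, -0.7]
width: 18.6
grip_force: 60.2
```

```bash
python3 - <<'E'
from h import *
im,ds=snap('side');t,_=snap('top')
plan(476.2,-36.2,11.5,52.5)
a=cv2.resize(im[160:280,180:330],None,fx=2.6,fy=2.6,interpolation=cv2.INTER_CUBIC)
b=cv2.resize(t[160:280,190:340],None,fx=2.6,fy=2.6,interpolation=cv2.INTER_CUBIC)
cv2.imwrite('pics/a1.png',np.hstack([a,b]))
E
```

```text
at [475.7 -37.1  88.8] yaw 52.4 rz units -0.03 shift units dx 0.04 dy -0.00 dz 3.09 q6~0.58 t 7.2
```

View pics/a1.png

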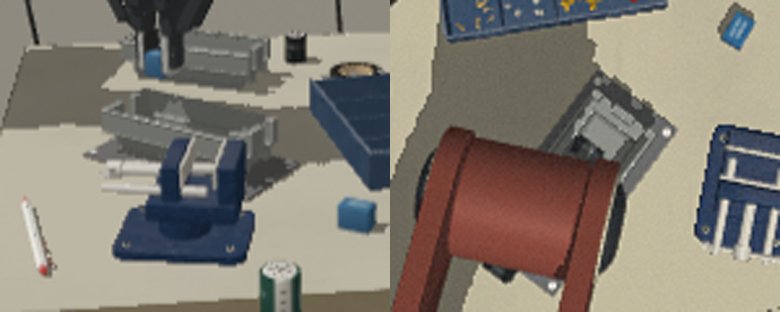

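In the side crop the relay is held at (152,65) above the fixed bin. In the top crop the arm covers the -x half of the bin, and the far floor is visible and empty. I'll lower it now.

Request:
{"method": "send_rows", "body": {"series": [[0,[0,0,0.6],[0,0,0]],[0,[0,0,0.8],[0,0,0]],[0,[0,0,0.6],[0,0,0]],[0,[0,0,0.5],[0,0,0]],[0,[0,0,0.3],[0,0,0]],[0,[0,0,0.2],[0,0,0]],[0,[0,0,0],[0,0,0]],[0,[0,0,0],[0,0,0]]]}}

```text
time_s: 8.15
tool_pos: [475.7, -36.2, 13.6]
tool_rot: [3.141, -0.0, 0.915]
ft_force: [-0.3, -0.8, -0.9]
width: 18.7
grip_force: 60.2
```

Request:
{"method": "send_rows", "body": {"series": [[0,[0,0,0.08],[0,0,0]],[0,[0,0,0],[0,0,0]],[0.36,[0,0,0],[0,0,0]],[0.36,[0,0,0],[0,0,0]],[0.36,[0,0,0],[0,0,0]],[0.36,[0,0,-0.3],[0,0,0]],[0.36,[0,0,-0.6],[0,0,0]],[0.5,[0,0,-1],[0,0,0]],[0.5,[0,0,-1],[0,0,0]],[0.6,[0,0,-1],[0,0,0]],[0.6,[0,0,-1],[0,0,0]],[0.6,[0,0,0],[0,0,0]]]}}

```text
time_s: 9.65
tool_pos: [477.2, -36.6, 137.1]
tool_rot: [3.135, -0.003, 0.915]
ft_force: [-0.3, -0.4, 0.3]
width: 51.4
grip_force: 0.0
```

```bash
python3 -c "
from h import *
plan(635.3,-205.5,80,-31.5)
plan(635.3,-205.5,80,148.5)"
```

```text
at [477.2 -36.6 137.1] yaw 52.4 rz units 16.79 shift units dx 8.92 dy 2.46 dz 2.28 q6~1.81 t 9.7
at [477.2 -36.6 137.1] yaw 52.4 rz units -19.21 shift units dx -8.92 dy -2.46 dz 2.28 q6~-1.33 t 9.7
```

Request:
{"method": "send_rows", "body": {"series": [[0.6,[0,0,0],[0,0,0.988]],[0.6,[0,0,0],[0,0,0.988]],[0.6,[0,0,0],[0,0,0.988]],[0.6,[0,0,0],[0,0,0.988]],[0.6,[0,0,0],[0,0,0.988]],[0.6,[0,0,0],[0,0,0.988]],[0.6,[0,0,0],[0,0,0.988]],[0.6,[0,0,0],[0,0,0.988]],[0.6,[0,0,0],[0,0,0.988]],[0.6,[0,0,0],[0,0,0.988]],[0.6,[0,0,0],[0,0,0.988]],[0.6,[0,0,0],[0,0,0.988]],[0.6,[0,0,0],[0,0,0.988]],[0.6,[0,0,0],[0,0,0.988]],[0.6,[0,0,0],[0,0,0.988]],[0.6,[0,0,0],[0,0,0.988]],[0.6,[0,0,0],[0,0,0.988]]]}}

```text
time_s: 11.78
tool_pos: [474.5, -36.0, 132.4]
tool_rot: [3.141, 0.002, -0.554]
ft_force: [0.1, -0.1, -0.5]
width: 51.3
grip_force: 0.0
```

Request:
{"method": "send_rows", "body": {"series": [[0.6,[0.99,0.273,0],[0,0,0]],[0.6,[0.99,0.273,0],[0,0,0]],[0.6,[0.99,0.273,0],[0,0,0]],[0.6,[0.99,0.273,0],[0,0,0]],[0.6,[0.99,0.273,0],[0,0,0]],[0.6,[0.99,0.273,0.3],[0,0,0]],[0.6,[0.99,0.273,0.6],[0,0,0]],[0.6,[0.99,0.273,0.7],[0,0,0]],[0.6,[0.99,0.273,0.7],[0,0,0]],[0.6,[0,0,0],[0,0,0]]]}}

```text
time_s: 13.02
tool_pos: [631.6, -205.3, 72.8]
tool_rot: [3.141, 0.005, -0.552]
ft_force: [0.4, 0.8, 0.9]
width: 51.5
grip_force: 0.0
```

```bash
python3 - <<'E'
from h import *
plan(635.3,-205.5,3,-31.5)
_,d=snap('top');P=cloud('top',d);_,ds=snap('side');S=cloud('side',ds)
for Q in(P,S):
    q=Q[(Q[...,2]>14)&(Q[...,2]<29)&(np.hypot(Q[...,0]-635.5,Q[...,1]+204.5)<22)]
    print(len(q),len(q) and cv2.minAreaRect(q[:,:2].astype(np.float32)))
# relay in base bin
c=np.array([500,-54.5]);a=np.radians(-37.5);R=np.array([[np.cos(a),np.sin(a)],[-np.sin(a),np.cos(a)]])
for Q in (P,S):
    L=(Q[...,:2]-c)@R.T
    q=np.dstack([L,Q[...,2]])[(abs(L[...,0])<60)&(abs(L[...,1])<22)&(Q[...,2]>18)&(Q[...,2]<40)]
    if len(q): print('inbin',len(q),np.median(q,0),cv2.minAreaRect(q[:,:2].astype(np.float32)))
E
```

```text
at [ 631.6 -205.3   72.8] yaw -31.6 rz units -0.03 shift units dx 0.13 dy -0.07 dz 2.79 q6~1.81 t 13.0
9 ((623.8392944335938, -197.6273651123047), (16.824581146240234, 1.787156581878662), 58.3109016418457)
96 ((634.164794921875, -207.4547576904297), (22.954965591430664, 28.291337966918945), 63.709293365478516)
inbin 107 [-28.63221225   1.53097122  29.31402401] ((-29.00385284423828, 1.7279510498046875), (19.861434936523438, 27.477558135986328), 0.20817790925502777)
inbin 11 [-22.45680249  12.0851671   27.27795322] ((2.2372398376464844, 19.335018157958984), (87.26109313964844, 12.405220985412598), 11.33506965637207)
```

Relay_b stands in the bin at about (-29, 1.7) with its top at z 29, which is right. Now I'll pick the second relay.

Request:
{"method": "send_rows", "body": {"series": [[0.6,[0.13,-0.07,0.6],[0,0,0]],[0.6,[0,0,0.8],[0,0,0]],[0.6,[0,0,0.7],[0,0,0]],[0.6,[0,0,0.45],[0,0,0]],[0.6,[0,0,0.1],[0,0,0]],[0.6,[0,0,0],[0,0,0]],[0,[0,0,0],[0,0,0]],[0,[0,0,0],[0,0,0]],[0,[0,0,0],[0,0,0]],[0,[0,0,0],[0,0,0]],[0,[0,0,0],[0,0,0]],[0,[0,0,0],[0,0,0]]]}}

```text
time_s: 14.62
tool_pos: [637.3, -205.7, 10.9]
tool_rot: [-3.141, -0.002, -0.551]
ft_force: [-0.7, -0.6, 6.2]
width: 18.3
grip_force: 61.8
```

Request:
{"method": "send_rows", "body": {"series": [[0.4,[0,0,0],[0,0,0]],[0.4,[0,0,0],[0,0,0]],[0.4,[0,0,0.25],[0,0,0]],[0.4,[0,0,0],[0,0,0]],[0,[0,0,0],[0,0,0]],[0,[0,0,0],[0,0,0]],[0,[0,0,0],[0,0,0]],[0,[0,0,0],[0,0,0]]]}}

```text
time_s: 15.62
tool_pos: [636.5, -205.3, 3.5]
tool_rot: [-3.142, 0.0, -0.551]
ft_force: [-0.2, -0.3, -0.8]
width: 18.6
grip_force: 60.9
```

Request:
{"method": "send_rows", "body": {"series": [[0,[0,0,-0.5],[0,0,0]],[0,[0,0,-1],[0,0,0]],[0,[0,0,-1],[0,0,0]],[0,[0,0,-1],[0,0,-0.988]],[0,[0,0,-1],[0,0,-0.988]],[0,[0,0,-0.5],[0,0,-0.988]],[0,[0,0,0],[0,0,-0.988]],[0,[0,0,0],[0,0,-0.988]],[0,[0,0,0],[0,0,-0.988]],[0,[0,0,0],[0,0,-0.988]],[0,[0,0,0],[0,0,-0.988]],[0,[0,0,0],[0,0,-0.988]],[0,[0,0,0],[0,0,-0.988]],[0,[0,0,0],[0,0,-0.988]],[0,[0,0,0],[0,0,-0.988]],[0,[0,0,0],[0,0,-0.988]],[0,[0,0,0],[0,0,-0.988]],[0,[0,0,0],[0,0,-0.988]],[0,[0,0,0],[0,0,-0.988]],[0,[0,0,0],[0,0,-0.988]]]}}

```text
time_s: 18.12
tool_pos: [636.8, -205.4, 129.7]
tool_rot: [3.14, -0.0, 0.918]
ft_force: [-0.3, 0.9, -0.5]
width: 18.4
grip_force: 61.0
```

```bash
python3 -c "
from h import *
plan(523.8,-72.8,90,52.5)"
```

```text
at [ 636.8 -205.4  129.7] yaw 52.6 rz units 0.02 shift units dx 1.46 dy -6.81 dz 1.59 q6~0.52 t 18.1
```

Request:
{"method": "send_rows", "body": {"series": [[0,[0.209,-0.973,0],[0,0,0]],[0,[0.209,-0.973,0],[0,0,0]],[0,[0.209,-0.973,0],[0,0,0]],[0,[0.209,-0.973,0],[0,0,0]],[0,[0.209,-0.973,0.3],[0,0,0]],[0,[0.209,-0.973,0.6],[0,0,0]],[0,[0.209,-0.973,0.7],[0,0,0]],[0,[0,0,0],[0,0,0]],[0,[0,0,0],[0,0,0]]]}}

```text
time_s: 19.25
tool_pos: [525.1, -73.1, 90.1]
tool_rot: [3.139, -0.001, 0.915]
ft_force: [0.5, -0.2, 0.5]
width: 18.7
grip_force: 61.0
```

```bash
python3 -c "
from h import *
plan(523.8,-72.8,12,52.5)"
```

```text
at [525.1 -73.1  90.1] yaw 52.4 rz units -0.02 shift units dx -0.02 dy -0.05 dz 3.12 q6~0.52 t 19.2
```

Request:
{"method": "send_rows", "body": {"series": [[0,[-0.02,-0.05,0.6],[0,0,0]],[0,[0,0,0.8],[0,0,0]],[0,[0,0,0.6],[0,0,0]],[0,[0,0,0.5],[0,0,0]],[0,[0,0,0.3],[0,0,0]],[0,[0,0,0.28],[0,0,0]],[0,[0,0,0],[0,0,0]],[0,[0,0,0],[0,0,0]]]}}

```text
time_s: 20.25
tool_pos: [523.0, -72.2, 12.0]
tool_rot: [3.141, -0.0, 0.915]
ft_force: [-0.4, 0.7, 0.2]
width: 18.5
grip_force: 61.0
```

Request:
{"method": "send_rows", "body": {"series": [[0.36,[0,0,0],[0,0,0]],[0.36,[0,0,0],[0,0,0]],[0.36,[0,0,0],[0,0,0]],[0.36,[0,0,-0.3],[0,0,0]],[0.36,[0,0,-0.6],[0,0,0]],[0.5,[0,0,-1],[0,0,0]],[0.5,[0,0,-1],[0,0,0]],[1,[0,0,-1],[0,0,0]],[1,[0,0,-1],[0,0,0]],[1,[0,0,0],[0,0,0]]]}}

```text
time_s: 21.5
tool_pos: [524.6, -72.7, 137.8]
tool_rot: [3.135, -0.003, 0.915]
ft_force: [-0.6, 0.3, 0.7]
width: 85.1
grip_force: 0.0
```

```bash
python3 -c "
from h import *
plan(516.5,178.5,90,-26.6)"
```

```text
at [524.6 -72.7 137.8] yaw 52.4 rz units 15.81 shift units dx -4.79 dy -8.84 dz 1.91 q6~2.37 t 21.5
```

Request:
{"method": "send_rows", "body": {"series": [[1,[0,0,0],[0,0,0.988]],[1,[0,0,0],[0,0,0.988]],[1,[0,0,0],[0,0,0.988]],[1,[0,0,0],[0,0,0.988]],[1,[0,0,0],[0,0,0.988]],[1,[0,0,0],[0,0,0.988]],[1,[0,0,0],[0,0,0.988]],[1,[0,0,0],[0,0,0.988]],[1,[0,0,0],[0,0,0.988]],[1,[0,0,0],[0,0,0.988]],[1,[0,0,0],[0,0,0.988]],[1,[0,0,0],[0,0,0.988]],[1,[0,0,0],[0,0,0.988]],[1,[0,0,0],[0,0,0.988]],[1,[0,0,0],[0,0,0.988]],[1,[0,0,0],[0,0,0.988]]]}}

```text
time_s: 23.5
tool_pos: [521.9, -71.9, 132.9]
tool_rot: [3.141, 0.002, -0.467]
ft_force: [0.5, -0.4, -0.5]
width: 85.5
grip_force: 0.0
```

Request:
{"method": "send_rows", "body": {"series": [[1,[-0.532,-0.982,0],[0,0,0]],[1,[-0.532,-0.982,0],[0,0,0]],[1,[-0.532,-0.982,0],[0,0,0]],[1,[-0.532,-0.982,0],[0,0,0]],[1,[-0.532,-0.982,0],[0,0,0]],[1,[-0.532,-0.982,0],[0,0,0]],[1,[-0.532,-0.982,0.3],[0,0,0]],[1,[-0.532,-0.982,0.6],[0,0,0]],[1,[-0.532,-0.982,0.7],[0,0,0]],[1,[0,0,0.3],[0,0,0]],[1,[0,0,0],[0,0,0]],[1,[0,0,0],[0,0,0]]]}}

```text
time_s: 25.0
tool_pos: [515.0, 178.3, 87.0]
tool_rot: [-3.141, -0.001, -0.466]
ft_force: [1.0, -0.9, -0.2]
width: 85.6
grip_force: 0.0
```

```bash
python3 - <<'E'
from h import *
plan(516.5,178.5,17,-26.6)
im,ds=snap('side');S=cloud('side',ds);t,d=snap('top');P=cloud('top',d)
a=cv2.resize(im[150:240,190:320],None,fx=3,fy=3,interpolation=cv2.INTER_CUBIC)
b=cv2.resize(t[170:270,120:310],None,fx=2.7,fy=2.7,interpolation=cv2.INTER_CUBIC)
cv2.imwrite('pics/a2.png',np.hstack([a[:270],b[:270,:400]]))
c=np.array([500,-54.5]);A=np.radians(-37.5);R=np.array([[np.cos(A),np.sin(A)],[-np.sin(A),np.cos(A)]])
L=(P[...,:2]-c)@R.T
for sg in(-1,1):
    q=np.dstack([L,P[...,2]])[(abs(L[...,0]-30*sg)<26)&(abs(L[...,1])<22)&(P[...,2]>18)&(P[...,2]<40)]
    print('inbin',len(q),np.median(q,0),cv2.minAreaRect(q[:,:2].astype(np.float32)))
for Q in(P,S):
    q=Q[(Q[...,2]>43)&(Q[...,2]<60)&(np.hypot(Q[...,0]-500,Q[...,1]+54.5)<92)]
    print('base',len(q),cv2.minAreaRect(q[:,:2].astype(np.float32)))
E
```

```text
at [515.  178.3  87. ] yaw -26.7 rz units -0.02 shift units dx 0.05 dy -0.03 dz 2.80 q6~2.37 t 25.0
inbin 107 [-28.85851773   1.73742481  29.50409931] ((-28.907283782958984, 1.6458110809326172), (19.844640731811523, 27.81039810180664), 0.21857446432113647)
inbin 104 [30.63439236 -3.23100561 29.95687597] ((30.634723663330078, -2.6708192825317383), (27.948335647583008, 19.499256134033203), 89.7483901977539)
base 345 ((500.4155578613281, -53.607276916503906), (68.6892318725586, 155.56304931640625), 52.078426361083984)
base 353 ((498.8986511230469, -55.696617126464844), (73.49308776855469, 157.33792114257812), 51.92154312133789)
```

View pics/a2.png

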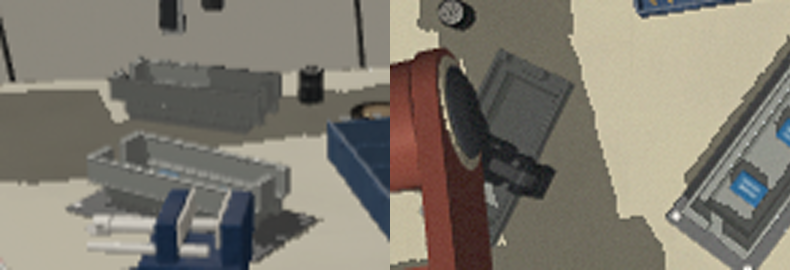

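Both relays stand in the fixed bin, visible at (748,188) in the right crop, and the gripper is centred over the loose bin at (520,165). I'll lower it to straddle the side walls.

Request:
{"method": "send_rows", "body": {"series": [[1,[0.05,-0.03,0.6],[0,0,0]],[1,[0,0,0.8],[0,0,0]],[1,[0,0,0.7],[0,0,0]],[1,[0,0,0.5],[0,0,0]],[1,[0,0,0.3],[0,0,0]],[1,[0,0,0.12],[0,0,0]],[1,[0,0,0],[0,0,0]],[1,[0,0,0],[0,0,0]]]}}

```text
time_s: 26.1
tool_pos: [516.6, 179.3, 11.7]
tool_rot: [-3.141, -0.001, -0.465]
ft_force: [0.3, 0.3, 0.8]
width: 85.4
grip_force: 0.0
```

Request:
{"method": "send_rows", "body": {"series": [[0.6,[0,0,0],[0,0,0]],[0.5,[0,0,0],[0,0,0]],[0.5,[0,0,0],[0,0,0]],[0.5,[0,0,0],[0,0,0]],[0.5,[0,0,0],[0,0,0]],[0.5,[0,0,0],[0,0,0]]]}}

```text
time_s: 26.85
tool_pos: [516.9, 179.4, 12.0]
tool_rot: [-3.14, -0.001, -0.465]
ft_force: [-1.0, -0.5, 5.1]
width: 67.0
grip_force: 69.4
```

Request:
{"method": "send_rows", "body": {"series": [[0.5,[0,0,-0.3],[0,0,0]],[0.5,[0,0,-0.7],[0,0,0]],[0.5,[0,0,-1],[0,0,0]],[0.5,[0,0,-1],[0,0,0]],[0.5,[0,0,-1],[0,0,0]],[0.5,[0,0,-1],[0,0,0]],[0.5,[0,0,0],[0,0,0]],[0.5,[0,0,0],[0,0,0]]]}}

```text
time_s: 27.85
tool_pos: [515.3, 179.0, 135.2]
tool_rot: [3.141, 0.001, -0.465]
ft_force: [-0.0, -0.2, -0.9]
width: 67.3
grip_force: 68.8
```

```bash
python3 - <<'E'
from h import *
plan(499.7,-54.5,120,142.3)
im,ds=snap('side');S=cloud('side',ds);t,d=snap('top');P=cloud('top',d)
for Q in(P,S):
    m=(np.hypot(Q[...,0]-517,Q[...,1]-178)<92)
    q=Q[m&(Q[...,2]>130)&(Q[...,2]<158)]
    if len(q): print('loose rim',len(q),np.percentile(q[:,2],[5,50,95]),cv2.minAreaRect(q[:,:2].astype(np.float32)))
a=cv2.resize(im[110:240,190:320],None,fx=3,fy=3,interpolation=cv2.INTER_CUBIC)
b=cv2.resize(t[150:280,100:230],None,fx=3,fy=3,interpolation=cv2.INTER_CUBIC)
cv2.imwrite('pics/a3.png',np.hstack([a,b]))
E
```

```text
at [515.3 179.  135.2] yaw -26.6 rz units -33.78 shift units dx -5.22 dy -7.77 dz 0.61 q6~-1.02 t 27.9
loose rim 381 [131.1247383  147.53811242 155.24952478] ((516.4198608398438, 173.35748291015625), (72.82832336425781, 148.65760803222656), 63.184200286865234)
loose rim 555 [132.20722132 147.95194172 157.2773531 ] ((512.8272094726562, 173.21044921875), (84.73246002197266, 156.99288940429688), 64.44314575195312)
```

View pics/a3.png

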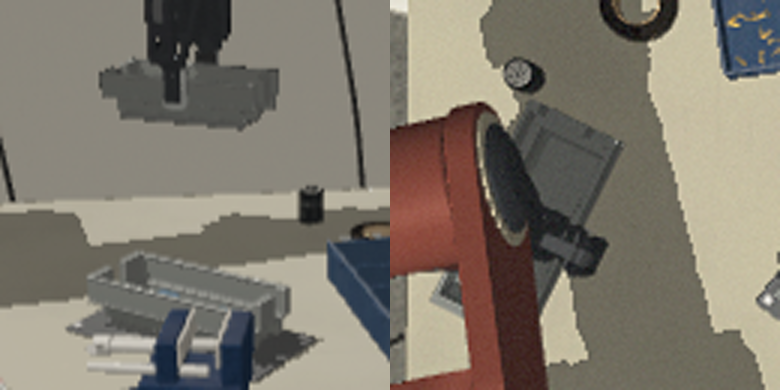

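The bin hangs level in the grip: side crop (190,95), top crop (530,210). I'll turn it half a turn to the fixed bin's direction.

Request:
{"method": "send_rows", "body": {"series": [[0.5,[0,0,0],[0,0,-0.993]],[0.5,[0,0,0],[0,0,-0.993]],[0.5,[0,0,0],[0,0,-0.993]],[0.5,[0,0,0],[0,0,-0.993]],[0.5,[0,0,0],[0,0,-0.993]],[0.5,[0,0,0],[0,0,-0.993]],[0.5,[0,0,0],[0,0,-0.993]],[0.5,[0,0,0],[0,0,-0.993]],[0.5,[0,0,0],[0,0,-0.993]],[0.5,[0,0,0],[0,0,-0.993]],[0.5,[0,0,0],[0,0,-0.993]],[0.5,[0,0,0],[0,0,-0.993]],[0.5,[0,0,0],[0,0,-0.993]],[0.5,[0,0,0],[0,0,-0.993]],[0.5,[0,0,0],[0,0,-0.993]],[0.5,[0,0,0],[0,0,-0.993]],[0.5,[0,0,0],[0,0,-0.993]],[0.5,[0,0,0],[0,0,-0.993]],[0.5,[0,0,0],[0,0,-0.993]],[0.5,[0,0,0],[0,0,-0.993]]]}}

```text
time_s: 30.45
tool_pos: [515.1, 179.0, 134.4]
tool_rot: [-3.139, 0.001, 1.271]
ft_force: [0.3, -0.1, -0.2]
width: 67.3
grip_force: 68.6
```

Request:
{"method": "send_rows", "body": {"series": [[0.5,[0,0,0],[0,0,-0.993]],[0.5,[0,0,0],[0,0,-0.993]],[0.5,[0,0,0],[0,0,-0.993]],[0.5,[0,0,0],[0,0,-0.993]],[0.5,[0,0,0],[0,0,-0.993]],[0.5,[0,0,0],[0,0,-0.993]],[0.5,[0,0,0],[0,0,-0.993]],[0.5,[0,0,0],[0,0,-0.993]],[0.5,[0,0,0],[0,0,-0.993]],[0.5,[0,0,0],[0,0,-0.993]],[0.5,[0,0,0],[0,0,-0.993]],[0.5,[0,0,0],[0,0,-0.993]],[0.5,[0,0,0],[0,0,-0.993]],[0.5,[0,0,0],[0,0,-0.993]],[0.5,[0,0,0],[0,0,0]],[0.5,[0,0,0],[0,0,0]]]}}

```text
time_s: 32.45
tool_pos: [515.6, 179.1, 135.3]
tool_rot: [-3.141, -0.001, 2.481]
ft_force: [-0.2, 0.6, -2.1]
width: 67.2
grip_force: 68.6
```

```bash
python3 - <<'E'
from h import *
plan(499.7,-54.5,110,142.3)
E
```

```text
at [515.6 179.1 135.3] yaw 142.1 rz units -0.04 shift units dx -5.21 dy -7.78 dz 1.01 q6~-1.02 t 32.5
```

Request:
{"method": "send_rows", "body": {"series": [[0.5,[-0.651,-0.9725,0],[0,0,0]],[0.5,[-0.651,-0.9725,0],[0,0,0]],[0.5,[-0.651,-0.9725,0],[0,0,0]],[0.5,[-0.651,-0.9725,0],[0,0,0]],[0.5,[-0.651,-0.9725,0],[0,0,0]],[0.5,[-0.651,-0.9725,0],[0,0,0]],[0.5,[-0.651,-0.9725,0],[0,0,0]],[0.5,[-0.651,-0.9725,0],[0,0,0]],[0.5,[0,0,0.5],[0,0,0]],[0.5,[0,0,0.5],[0,0,0]],[0.5,[0,0,0],[0,0,0]],[0.5,[0,0,0],[0,0,0]]]}}

```text
time_s: 33.95
tool_pos: [499.6, -53.6, 110.8]
tool_rot: [-3.141, -0.001, 2.483]
ft_force: [0.3, -0.1, -1.9]
width: 67.3
grip_force: 68.7
```

```bash
python3 - <<'E'
from h import *
plan(499.7,-54.5,52,142.3)
im,ds=snap('side');S=cloud('side',ds);t,d=snap('top');P=cloud('top',d)
c=np.array([499.7,-54.5]);A=np.radians(-37.7);R=np.array([[np.cos(A),np.sin(A)],[-np.sin(A),np.cos(A)]])
for n,Q in(('top',P),('side',S)):
    L=(Q[...,:2]-c)@R.T;z=Q[...,2]
    q=np.dstack([L,z])[(abs(L[...,0])<95)&(abs(L[...,1])<42)&(z>137)&(z<150)]
    print(n,len(q),np.median(q[:,2]))
    for lab,ax,oth in(('x',0,1),('y',1,0)):
        print(lab,np.percentile(q[:,ax],[1,99]))
    print(cv2.minAreaRect(q[:,:2].astype(np.float32)))
a=cv2.resize(im[130:260,190:320],None,fx=3,fy=3,interpolation=cv2.INTER_CUBIC)
b=cv2.resize(t[165:295,190:320],None,fx=3,fy=3,interpolation=cv2.INTER_CUBIC)
cv2.imwrite('pics/a4.png',np.hstack([a,b]))
E
```

```text
at [499.6 -53.6 110.8] yaw 142.3 rz units -0.01 shift units dx -0.02 dy -0.03 dz 2.35 q6~-1.02 t 34.0
top 234 145.48811606348863
x [-74.4722931   80.70523818]
y [-33.69964766  34.47395226]
((3.182861328125, 0.4515876770019531), (68.63186645507812, 155.75657653808594), 89.94402313232422)
side 399 141.8066093250386
x [-75.11754653  80.89139699]
y [-40.74401516  35.35696545]
((2.6059112548828125, -0.6300735473632812), (81.90782165527344, 158.1956024169922), 89.82414245605469)
```

View pics/a4.png

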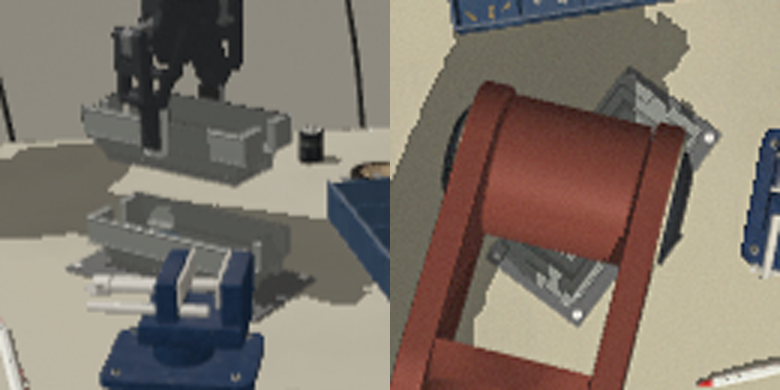

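The upper bin hangs half-turned over the fixed bin, 3 mm too far along the fixed bin's +x. I'll correct that and lower it.

Request:
{"method": "send_rows", "body": {"series": [[0.5,[0.116,0.03,0.4],[0,0,0]],[0.5,[0,0,0.5],[0,0,0]],[0.5,[0,0,0.4],[0,0,0]],[0.5,[0,0,0.3],[0,0,0]],[0.5,[0,0,0.25],[0,0,0]],[0.5,[0,0,0.2],[0,0,0]],[0.5,[0,0,0.1],[0,0,0]],[0.5,[0,0,0.1],[0,0,0]],[0.5,[0,0,0],[0,0,0]]]}}

```text
time_s: 35.17
tool_pos: [497.8, -51.9, 54.8]
tool_rot: [3.142, -0.0, 2.482]
ft_force: [-0.9, 0.0, -2.2]
width: 67.6
grip_force: 68.7
```

Request:
{"method": "send_rows", "body": {"series": [[0.5,[0,0,0.04],[0,0,0]],[0.5,[0,0,0.04],[0,0,0]],[0.5,[0,0,0.04],[0,0,0]],[0.5,[0,0,0],[0,0,0]]]}}

```text
time_s: 35.67
tool_pos: [497.9, -52.0, 52.0]
tool_rot: [3.142, 0.0, 2.482]
ft_force: [-1.6, -0.0, 0.6]
width: 67.3
grip_force: 69.0
```

Contact is starting: the weight reading has dropped. A touch further, then I'll check before releasing.

Request:
{"method": "send_rows", "body": {"series": [[0.5,[0,0,0.03],[0,0,0]],[0.5,[0,0,0.02],[0,0,0]],[0.5,[0,0,0],[0,0,0]]]}}

```text
time_s: 36.05
tool_pos: [498.0, -52.0, 52.0]
tool_rot: [-3.141, -0.001, 2.482]
ft_force: [-5.2, 1.4, 9.5]
width: 66.7
grip_force: 70.0
```

```bash
python3 - <<'E'
from h import *
im,ds=snap('side');S=cloud('side',ds);t,d=snap('top');P=cloud('top',d)
c=np.array([499.7,-54.5]);A=np.radians(-37.7);R=np.array([[np.cos(A),np.sin(A)],[-np.sin(A),np.cos(A)]])
for n,Q in(('top',P),('side',S)):
    L=(Q[...,:2]-c)@R.T;z=Q[...,2]
    q=np.dstack([L,z])[(abs(L[...,0])<95)&(abs(L[...,1])<40)&(z>79)&(z<92)]
    print(n,len(q),np.median(q[:,2]),np.percentile(q[:,0],[1,99]),cv2.minAreaRect(q[:,:2].astype(np.float32)))
    for s in(-1,1):
        e=q[q[:,0]*s>60]; print(s,len(e),len(e) and np.percentile(e[:,2],[50,80]))
print(sensors.sense()['ft_force'],sensors.sense()['torque'])
E
```

```text
top 216 86.19387679441706 [-77.24314295  78.14343637] ((0.4174652099609375, 0.8946342468261719), (68.5820083618164, 155.7677001953125), 89.77488708496094)
-1 83 [86.21069686 88.00749688]
1 104 [86.31111716 88.01188528]
side 357 83.51709038861918 [-76.23471212  78.53558955] ((0.8192672729492188, 0.2312774658203125), (79.87086486816406, 157.44361877441406), 88.14582061767578)
-1 45 [83.5731086 84.9407598]
1 89 [83.90681502 85.51708551]
[-5.770925    1.94600759  9.28404168] [ 1.56647165e-01  9.71465750e-01 -8.72005027e-04]
```

The rim is at 86 mm at both ends, so it sits level and seated. I'll release it.

Request:
{"method": "send_rows", "body": {"series": [[0.85,[0,0,0],[0,0,0]],[1,[0,0,0],[0,0,0]],[1,[0,0,0],[0,0,0]],[1,[0,0,0],[0,0,0]],[1,[0,0,-0.3],[0,0,0]],[1,[0,0,-0.7],[0,0,0]],[1,[0,0,-1],[0,0,0]],[1,[0,0,-1],[0,0,0]],[1,[0,0,-1],[0,0,0]],[1,[0,0,0],[0,0,0]]]}}

```text
time_s: 37.4
tool_pos: [499.9, -52.5, 154.4]
tool_rot: [3.139, 0.006, 2.482]
ft_force: [0.1, -0.0, 0.6]
width: 85.4
grip_force: 0.0
```

```bash
python3 -c "
from h import *
plan(635,218,90,52.3)"
```

```text
at [499.9 -52.5 154.4] yaw 142.2 rz units 17.98 shift units dx 11.86 dy -2.34 dz 2.58 q6~0.99 t 37.4
```

Request:
{"method": "send_rows", "body": {"series": [[0.6,[0,0,0],[0,0,0.999]],[0.6,[0,0,0],[0,0,0.999]],[0.6,[0,0,0],[0,0,0.999]],[0.6,[0,0,0],[0,0,0.999]],[0.6,[0,0,0],[0,0,0.999]],[0.6,[0,0,0],[0,0,0.999]],[0.6,[0,0,0],[0,0,0.999]],[0.6,[0,0,0],[0,0,0.999]],[0.6,[0,0,0],[0,0,0.999]],[0.6,[0,0,0],[0,0,0.999]],[0.6,[0,0,0],[0,0,0.999]],[0.6,[0,0,0],[0,0,0.999]],[0.6,[0,0,0],[0,0,0.999]],[0.6,[0,0,0],[0,0,0.999]],[0.6,[0,0,0],[0,0,0.999]],[0.6,[0,0,0],[0,0,0.999]],[0.6,[0,0,0],[0,0,0.999]],[0.6,[0,0,0],[0,0,0.999]]]}}

```text
time_s: 39.65
tool_pos: [497.2, -51.8, 149.6]
tool_rot: [-3.14, 0.001, 0.91]
ft_force: [-0.3, -0.4, 0.3]
width: 51.4
grip_force: 0.0
```

Request:
{"method": "send_rows", "body": {"series": [[0.6,[0.988,-0.195,0],[0,0,0]],[0.6,[0.988,-0.195,0],[0,0,0]],[0.6,[0.988,-0.195,0],[0,0,0]],[0.6,[0.988,-0.195,0],[0,0,0]],[0.6,[0.988,-0.195,0],[0,0,0]],[0.6,[0.988,-0.195,0],[0,0,0]],[0.6,[0.988,-0.195,0],[0,0,0]],[0.6,[0.988,-0.195,0],[0,0,0]],[0.6,[0.988,-0.195,0.5],[0,0,0]],[0.6,[0.988,-0.195,0.7],[0,0,0]],[0.6,[0.988,-0.195,0.7],[0,0,0]],[0.6,[0.988,-0.195,0.7],[0,0,0]],[0.6,[0,0,0],[0,0,0]],[0.6,[0,0,0],[0,0,0]]]}}

```text
time_s: 41.4
tool_pos: [632.8, 218.1, 85.6]
tool_rot: [-3.142, 0.001, 0.913]
ft_force: [-0.0, 0.9, 0.5]
width: 51.2
grip_force: 0.0
```

```bash
python3 - <<'E'
from h import *
plan(635,218,12,52.3)
_,d=snap('top');P=cloud('top',d);_,ds=snap('side');S=cloud('side',ds)
c=np.array([499.7,-54.5]);A=np.radians(-37.7);R=np.array([[np.cos(A),np.sin(A)],[-np.sin(A),np.cos(A)]])
for Q in(P,S):
    q=Q[(Q[...,2]>26)&(Q[...,2]<40)&(np.hypot(Q[...,0]-635,Q[...,1]-218)<20)]
    print('can',len(q),len(q) and (q.min(0)+q.max(0))/2)
    L=(Q[...,:2]-c)@R.T;z=Q[...,2]
    q=np.dstack([L,z])[(abs(L[...,0])<95)&(abs(L[...,1])<40)&(z>79)&(z<92)]
    print(len(q),np.median(q[:,2]),cv2.minAreaRect(q[:,:2].astype(np.float32)),[np.median(q[q[:,0]*s>60][:,2]) for s in(-1,1)])
    f=np.dstack([L,z])[(abs(L[...,0])<50)&(abs(L[...,1])<16)]
    print('floor',np.median(f[:,2]))
E
```

```text
at [632.8 218.1  85.6] yaw 52.3 rz units -0.00 shift units dx 0.05 dy 0.07 dz 2.94 q6~0.99 t 41.4
can 97 [635.48217903 218.23189504  32.58155536]
371 85.92483977653751 ((0.6240997314453125, 0.7875747680664062), (68.62108612060547, 156.14886474609375), 89.88397216796875) [np.float64(85.90368892902848), np.float64(85.96459980646546)]
floor 43.401389893787155
can 35 [634.66906691 215.13356624  30.83640109]
383 83.29996333582727 ((0.6006317138671875, -1.3932266235351562), (158.1209716796875, 73.2191162109375), 0.7682286500930786) [np.float64(83.76079466674582), np.float64(83.89694410520565)]
floor nan
  return _methods._mean(a, axis=axis, dtype=dtype,
  ret = ret.dtype.type(ret / rcount)
```

The stack is level, with its floor at z 43. Now I'll grasp the black can.

Request:
{"method": "send_rows", "body": {"series": [[0.6,[0.05,0.07,0.6],[0,0,0]],[0.6,[0,0,0.8],[0,0,0]],[0.6,[0,0,0.7],[0,0,0]],[0.6,[0,0,0.6],[0,0,0]],[0.6,[0,0,0.35],[0,0,0]],[0.6,[0,0,0],[0,0,0]],[0.2,[0,0,0],[0,0,0]],[0.1,[0,0,0],[0,0,0]],[0.1,[0,0,0],[0,0,0]],[0.1,[0,0,0],[0,0,0]],[0.1,[0,0,0],[0,0,0]]]}}

```text
time_s: 42.88
tool_pos: [636.0, 218.5, 10.6]
tool_rot: [3.14, -0.002, 0.913]
ft_force: [-0.7, -0.5, 5.8]
width: 23.3
grip_force: 59.2
```

Request:
{"method": "send_rows", "body": {"series": [[0.1,[0,0,-0.5],[0,0,0]],[0.1,[0,0,-1],[0,0,0]],[0.1,[0,0,-1],[0,0,0]],[0.1,[0,0,-1],[0,0,0]],[0.1,[0,0,-1],[0,0,0]],[0.1,[0,0,-1],[0,0,0]],[0.1,[0,0,0],[0,0,0]]]}}

```text
time_s: 43.75
tool_pos: [636.4, 218.6, 149.7]
tool_rot: [3.139, -0.004, 0.913]
ft_force: [0.1, 0.6, 0.2]
width: 23.0
grip_force: 58.9
```

```bash
python3 -c "
from h import *
plan(522.6,-72.2,120,52.3)"
```

```text
at [636.4 218.6 149.7] yaw 52.3 rz units -0.00 shift units dx -11.99 dy 3.51 dz 1.19 q6~0.52 t 43.8
```

Request:
{"method": "send_rows", "body": {"series": [[0.1,[-0.92,0.27,0],[0,0,0]],[0.1,[-0.92,0.27,0],[0,0,0]],[0.1,[-0.92,0.27,0],[0,0,0]],[0.1,[-0.92,0.27,0],[0,0,0]],[0.1,[-0.92,0.27,0],[0,0,0]],[0.1,[-0.92,0.27,0],[0,0,0]],[0.1,[-0.92,0.27,0],[0,0,0]],[0.1,[-0.92,0.27,0],[0,0,0]],[0.1,[-0.92,0.27,0],[0,0,0]],[0.1,[-0.92,0.27,0],[0,0,0]],[0.1,[-0.92,0.27,0],[0,0,0]],[0.1,[-0.92,0.27,0.2],[0,0,0]],[0.1,[-0.95,0.27,0.5],[0,0,0]],[0.1,[0,0,0.3],[0,0,0]],[0.1,[0,0,0],[0,0,0]],[0.1,[0,0,0],[0,0,0]]]}}

```text
time_s: 45.75
tool_pos: [521.5, -72.1, 122.3]
tool_rot: [3.141, -0.0, 0.913]
ft_force: [-0.6, 0.0, -0.1]
width: 23.1
grip_force: 58.9
```

```bash
python3 -c "
from h import *
plan(522.6,-72.2,56,52.3)"
```

```text
at [521.5 -72.1 122.3] yaw 52.3 rz units 0.01 shift units dx 0.03 dy 0.04 dz 2.65 q6~0.52 t 45.8
```

Request:
{"method": "send_rows", "body": {"series": [[0.1,[0.03,0.04,0.6],[0,0,0]],[0.1,[0,0,0.6],[0,0,0]],[0.1,[0,0,0.6],[0,0,0]],[0.1,[0,0,0.4],[0,0,0]],[0.1,[0,0,0.3],[0,0,0]],[0.1,[0,0,0.12],[0,0,0]],[0.1,[0,0,0],[0,0,0]],[0.1,[0,0,0],[0,0,0]]]}}

```text
time_s: 46.75
tool_pos: [522.7, -72.7, 56.9]
tool_rot: [3.141, -0.0, 0.912]
ft_force: [0.5, 0.8, -0.1]
width: 22.8
grip_force: 58.9
```

Request:
{"method": "send_rows", "body": {"series": [[0.1,[0,0,0.04],[0,0,0]],[0.1,[0,0,0.04],[0,0,0]],[0.1,[0,0,0],[0,0,0]]]}}

```text
time_s: 47.12
tool_pos: [522.3, -72.6, 54.3]
tool_rot: [-3.142, 0.0, 0.913]
ft_force: [0.3, -0.4, -0.9]
width: 23.0
grip_force: 58.9
```

Request:
{"method": "send_rows", "body": {"series": [[0.36,[0,0,0],[0,0,0]],[0.4,[0,0,0],[0,0,0]],[0.4,[0,0,0],[0,0,0]],[0.4,[0,0,-0.2],[0,0,0]],[0.4,[0,0,-0.4],[0,0,0]],[0.4,[0,0,-0.7],[0,0,0]],[0.4,[0,0,-1],[0,0,0]],[0.4,[0,0,-1],[0,0,0]],[0.65,[0,0,-0.5],[0,0,0]],[0.65,[0,0,0],[0,0,0]]]}}

```text
time_s: 48.38
tool_pos: [523.2, -72.8, 151.0]
tool_rot: [3.139, -0.001, 0.913]
ft_force: [-0.3, -0.4, -0.1]
width: 55.5
grip_force: 0.0
```

```bash
python3 -c "
from h import *
plan(555,-345.8,105,52.3)"
```

```text
at [523.2 -72.8 151. ] yaw 52.3 rz units -0.00 shift units dx -7.86 dy 7.68 dz 1.84 q6~0.10 t 48.4
```

Request:
{"method": "send_rows", "body": {"series": [[0.65,[-0.9825,0.96,0],[0,0,0]],[0.65,[-0.9825,0.96,0],[0,0,0]],[0.65,[-0.9825,0.96,0],[0,0,0]],[0.65,[-0.9825,0.96,0],[0,0,0]],[0.65,[-0.9825,0.96,0],[0,0,0]],[0.65,[-0.9825,0.96,0],[0,0,0]],[0.65,[-0.9825,0.96,0],[0,0,0]],[0.65,[-0.9825,0.96,0.3],[0,0,0]],[0.65,[0,0,0.7],[0,0,0]],[0.65,[0,0,0.7],[0,0,0]],[0.65,[0,0,0],[0,0,0]],[0.65,[0,0,0],[0,0,0]]]}}

```text
time_s: 49.88
tool_pos: [554.1, -344.6, 106.7]
tool_rot: [-3.141, -0.0, 0.914]
ft_force: [0.5, -0.1, -0.4]
width: 55.5
grip_force: 0.0
```

```bash
python3 - <<'E'
from h import *
plan(555,-345.8,14,52.3)
im,ds=snap('side');S=cloud('side',ds);t,d=snap('top');P=cloud('top',d)
a=cv2.resize(im[150:300,190:340],None,fx=2.66,fy=2.66,interpolation=cv2.INTER_CUBIC)
b=cv2.resize(t[140:290,210:360],None,fx=2.66,fy=2.66,interpolation=cv2.INTER_CUBIC)
cv2.imwrite('pics/a5.png',np.hstack([a,b]))
q=P[(P[...,2]>36)&(P[...,2]<50)&(np.hypot(P[...,0]-555,P[...,1]+345)<22)];print(len(q),len(q) and (q.min(0)+q.max(0))/2)
c=np.array([499.7,-54.5]);A=np.radians(-37.7);R=np.array([[np.cos(A),np.sin(A)],[-np.sin(A),np.cos(A)]])
L=(P[...,:2]-c)@R.T;z=P[...,2]
f=np.dstack([L,z])[(abs(L[...,0])<55)&(abs(L[...,1])<22)&(z>70)]
print('black in bin',len(f),np.median(f,0),np.ptp(f,axis=0))
E
```

```text
at [ 554.1 -344.6  106.7] yaw 52.3 rz units 0.01 shift units dx -0.02 dy 0.06 dz 3.71 q6~0.10 t 49.9
0 0
black in bin 95 [30.40587172 -0.40859494 78.24138587] [23.25516527 23.95361922 12.59776087]
```

View pics/a5.png

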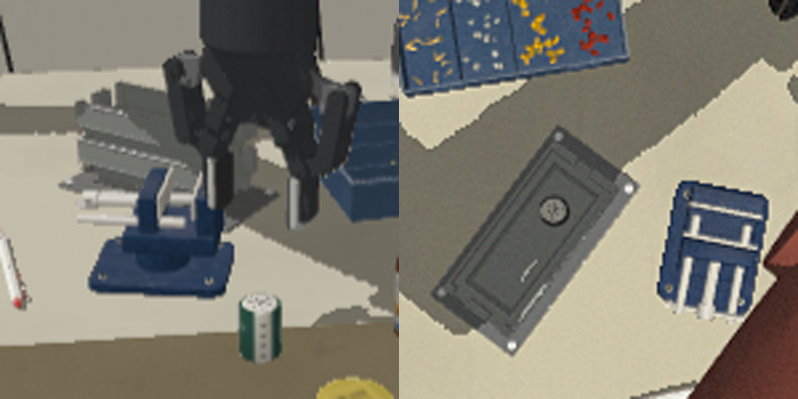

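The black can stands in the upper bin at (553,209), with its top at 78 mm. The gripper is above the green can at (260,328). I'll lower and grasp it.

Request:
{"method": "send_rows", "body": {"series": [[0.65,[-0.02,0.06,0.6],[0,0,0]],[0.65,[0,0,0.8],[0,0,0]],[0.65,[0,0,0.8],[0,0,0]],[0.65,[0,0,0.7],[0,0,0]],[0.65,[0,0,0.5],[0,0,0]],[0.65,[0,0,0.33],[0,0,0]],[0.65,[0,0,0],[0,0,0]],[0.25,[0,0,0],[0,0,0]],[0.15,[0,0,0],[0,0,0]],[0.15,[0,0,0],[0,0,0]],[0.15,[0,0,0],[0,0,0]],[0.15,[0,0,0],[0,0,0]]]}}

```text
time_s: 51.48
tool_pos: [555.7, -347.4, 14.8]
tool_rot: [3.139, -0.0, 0.912]
ft_force: [-1.2, -0.5, 6.1]
width: 28.1
grip_force: 59.3
```

Request:
{"method": "send_rows", "body": {"series": [[0.15,[0,0,-0.5],[0,0,0]],[0.15,[0,0,-1],[0,0,0]],[0.15,[0,0,-1],[0,0,0]],[0.15,[0,0,-1],[0,0,0]],[0.15,[0,0,-1],[0,0,0]],[0.15,[0,0,-1],[0,0,0]],[0.15,[0,0,0],[0,0,0]]]}}

```text
time_s: 52.35
tool_pos: [555.9, -347.6, 153.9]
tool_rot: [3.137, 0.0, 0.913]
ft_force: [-0.8, 0.0, 0.1]
width: 28.3
grip_force: 59.2
```

```bash
python3 -c "
from h import *
plan(476.8,-36.8,120,52.3)"
```

```text
at [ 555.9 -347.6  153.9] yaw 52.3 rz units -0.00 shift units dx 7.90 dy -10.11 dz 1.35 q6~0.58 t 52.4
```

Request:
{"method": "send_rows", "body": {"series": [[0.15,[0.718,-0.919,0],[0,0,0]],[0.15,[0.718,-0.919,0],[0,0,0]],[0.15,[0.718,-0.919,0],[0,0,0]],[0.15,[0.718,-0.919,0],[0,0,0]],[0.15,[0.718,-0.919,0],[0,0,0]],[0.15,[0.718,-0.919,0],[0,0,0]],[0.15,[0.718,-0.919,0],[0,0,0]],[0.15,[0.718,-0.919,0],[0,0,0]],[0.15,[0.718,-0.919,0],[0,0,0]],[0.15,[0.718,-0.919,0],[0,0,0]],[0.15,[0.718,-0.919,0.2],[0,0,0]],[0.15,[0,0,0.5],[0,0,0]],[0.15,[0,0,0.5],[0,0,0]],[0.15,[0,0,0],[0,0,0]],[0.15,[0,0,0],[0,0,0]]]}}

```text
time_s: 54.22
tool_pos: [475.9, -36.7, 120.9]
tool_rot: [-3.141, 0.0, 0.911]
ft_force: [-0.4, -1.1, 0.7]
width: 28.2
grip_force: 59.3
```

```bash
python3 -c "
from h import *
plan(476.8,-36.8,56.5,52.3)"
```

```text
at [475.9 -36.7 120.9] yaw 52.2 rz units -0.02 shift units dx 0.02 dy 0.03 dz 2.58 q6~0.58 t 54.2
```

Request:
{"method": "send_rows", "body": {"series": [[0.15,[0.02,0.03,0.6],[0,0,0]],[0.15,[0,0,0.6],[0,0,0]],[0.15,[0,0,0.6],[0,0,0]],[0.15,[0,0,0.4],[0,0,0]],[0.15,[0,0,0.2],[0,0,0]],[0.15,[0,0,0.14],[0,0,0]],[0.15,[0,0,0],[0,0,0]],[0.15,[0,0,0],[0,0,0]]]}}

```text
time_s: 55.22
tool_pos: [477.1, -36.2, 58.1]
tool_rot: [3.141, -0.0, 0.912]
ft_force: [-0.4, -0.0, 0.2]
width: 28.5
grip_force: 59.3
```

Request:
{"method": "send_rows", "body": {"series": [[0.15,[0,0,0.04],[0,0,0]],[0.15,[0,0,0.04],[0,0,0]],[0.15,[0,0,0],[0,0,0]]]}}

```text
time_s: 55.6
tool_pos: [476.5, -36.0, 55.4]
tool_rot: [-3.141, 0.0, 0.913]
ft_force: [0.5, -0.2, 0.4]
width: 28.3
grip_force: 59.3
```

Request:
{"method": "send_rows", "body": {"series": [[0.38,[0,0,0],[0,0,0]],[0.4,[0,0,0],[0,0,0]],[0.4,[0,0,0],[0,0,0]],[0.4,[0,0,-0.2],[0,0,0]],[0.4,[0,0,-0.4],[0,0,0]],[0.4,[0,0,-0.7],[0,0,0]],[0.4,[0,0,-1],[0,0,0]],[0.4,[0,0,-1],[0,0,0]],[0.4,[0,0,-1],[0,0,0]],[0.4,[-1,0,-1],[0,0,0]],[0.4,[-1,0,-1],[0,0,0]],[0.4,[-1,0,0],[0,0,0]],[0.4,[-1,0,0],[0,0,0]],[0.4,[0,0,0],[0,0,0]],[0.4,[0,0,0],[0,0,0]]]}}

```text
time_s: 57.48
tool_pos: [415.8, -114.9, 213.9]
tool_rot: [3.14, -0.001, 0.912]
ft_force: [0.9, -0.5, -0.0]
width: 34.3
grip_force: 0.0
```

```bash
python3 - <<'E'
from h import *
im,ds=snap('side');S=cloud('side',ds);t,d=snap('top');P=cloud('top',d)
a=cv2.resize(im[150:300,190:340],None,fx=2.66,fy=2.66,interpolation=cv2.INTER_CUBIC)
b=cv2.resize(t[140:290,190:340],None,fx=2.66,fy=2.66,interpolation=cv2.INTER_CUBIC)
cv2.imwrite('pics/a6.png',np.hstack([a,b]))
c=np.array([499.7,-54.5]);A=np.radians(-37.7);R=np.array([[np.cos(A),np.sin(A)],[-np.sin(A),np.cos(A)]])
L=(P[...,:2]-c)@R.T;z=P[...,2];B=np.dstack([L,z])
for s in(-1,1):
    f=B[(abs(L[...,0]-29*s)<25)&(abs(L[...,1])<22)&(z>70)&(z<100)]; print('can',s,len(f),len(f) and np.median(f,0),np.ptp(f,axis=0) if len(f) else '')
q=B[(abs(L[...,0])<95)&(abs(L[...,1])<40)&(z>79)&(z<92)&((abs(L[...,0])>63)|(abs(L[...,1])>27))]
print('rim',len(q),np.median(q[:,2]),cv2.minAreaRect(q[:,:2].astype(np.float32)),[np.median(q[q[:,0]*s>60][:,2]) for s in(-1,1)])
E
```

```text
can -1 147 [-27.40646232   1.67169799  83.60484056] [28.861862   29.49824039 18.61555132]
can 1 98 [30.41473009 -0.63479773 77.586579  ] [23.08709868 24.57513877 10.2250692 ]
rim 309 86.03574231509629 ((0.5573272705078125, 0.8216056823730469), (68.67511749267578, 156.21351623535156), 89.79119873046875) [np.float64(85.79352609669672), np.float64(86.46854241992389)]
```

View pics/a6.png

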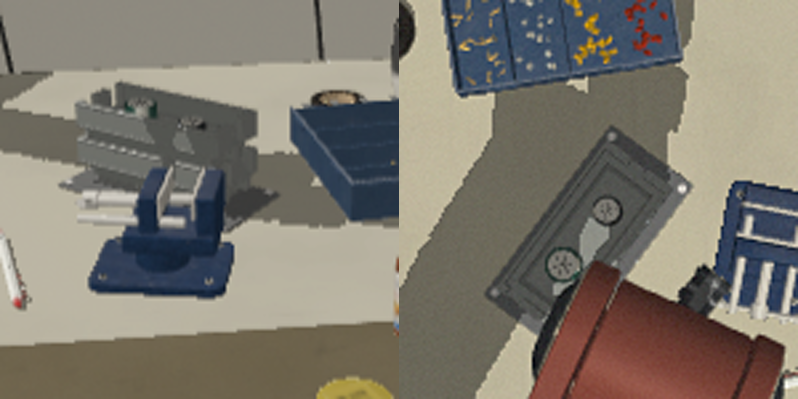

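Both cans stand upright in the upper bin at (563,263) and (606,208), the stack is level, and the gripper is clear of everything. I'll hand it in.

```bash
python3 -c "
from h import *
print(ticket.close_job())"
```

```text
the job is handed in; nothing more can be done
None
```

I handed the job in after about 57 s of robot time: both relays stand in the fixed bin, the loose bin rests level and half-turned on its rim, both capacitors stand upright in it, and I never moved near the flux tin or tape; the hand-in returned no verdict.

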